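# Open the bowl clamp on the preparation board

## Robot

A 7-joint arm with a two-finger parallel gripper is mounted at the origin on the work surface. World frame = base frame: x ahead of the robot, y to its left, z up, the work surface at z = 0. Lengths are in m, angles in rad, forces in N, time in s.
With the tool pointing down it reaches from about 0.4 to 0.85 m from the base axis. Payload 4.5 kg.
Tool frame: the origin (TCP) lies midway between the tips of the shut fingers; the grasp point (between the pads) lies 19 mm behind it; z points along the fingers, y is the direction in which the jaws open and shut (so a half turn about z gives the same grasp; the last joint's range is limited). The gripper opens to 88 mm and grips with 3 to 60 N. Pads are 18 mm wide; open, the fingers measure 123 mm over their backs; the gripper's body (75 mm by 187 mm) begins 45 mm behind the grasp point.
Start: joints at [1.219, 0.689, -0.195, 1.565, 0.157, 0.902, -0.215], TCP at [0.235, -0.579, 0.239] pointing down, gripper open.
Joint ranges: [-3.01, 3.01], [-0.46, 2.08], [-1.47, 1.51], [0.13, 2.56], [-1, 4.14], [0.04, 2.09], [-2.66, 2.66]. Speed limits (rad/s): [2.57, 2.57, 3.14, 3.14, 3.14, 3.14, 3.14].

## Interface

Orientations are given as a unit quaternion [x, y, z, w].
In Python, from plant import sensors, optics, finish_job gives the robot as it stands. The module is installed in compiled form; this text tells all that it offers.
- The arm moves only by the tool carry_out, never from a script. Its argument "rows" is a list of rows, each an object with "claw": the opening, from 0 (shut) to 1 (fully open); "dp": the shift along the tool's x, y, z in cm, a list of three; "delta_rot": the turn, a rotation vector about the tool's x, y, z in rad, a list of three. In form: [{"claw": claw, "dp": [dx, dy, dz], "delta_rot": [rx, ry, rz]}, ...]. A call has exactly 5 rows; each row is the pose to reach, as a shift and turn from the pose measured when the call began, along the tool's axes at that moment; what a row does not reach only later rows make up. A row lasts 1/10 s, in which the tool goes at most 50 mm and 8.59 degrees, less where a joint would pass 70% of its speed; a pose out of reach is approached as far as the arm can. A call with a gripper value outside its range is refused whole. The fingers move at their own pace and stop on an object; "force" is the grip in N (left out, the last holds). Time passes only in rows, so rows that repeat a pose let the fingers close, or fill a call up. It gives the time, the measured TCP pose, the force and the opening at its end, in the units of the state.
- sensors.get_state(): the state, without advancing time (a new reading comes with each control period).
- optics.snapshot(name): name is "scene" or "side" or "wrist"; returns a dict with "pixels" (480x640x3 uint8, blue, green, red), "intrinsics" (3x3 intrinsics, pixels), "rvec" (rotation vector, rad) and "tvec" (3), from world to camera coordinates, as OpenCV has them; the wrist camera has in their place "T_tool_cam" (4x4, takes a point from camera to tool coordinates, whose origin is the TCP and whose axes are the flange's). Camera axes: x right, y down, z forward; pixel columns grow to the right and rows downward; lengths in m; the calibration is good to about 2 mm. The wrist camera is an equidistant fisheye: a pixel r from the principal point sees the ray r / f radians off the axis. A picture is of the moment at which its call begins: read the wrist's pose just before it. There is no depth.
- finish_job(): hands the job in, once; it reports no verdict.
The state is a dict: "clock": time; "q": joint angles; "qd": joint speeds; "joint_torque": joint torques, N m; "tool_pos": TCP position; "eef_rot": TCP orientation; "contact_force": force on the tool from outside, world axes, zero at the start; "moment": the same for the moment, N m; "opening": opening from 0.0 (shut) to 1.0 (fully open).
Only numpy, scipy, OpenCV 4.12 (cv2) and the standard library are available. Lean on these libraries where they do the work, as an engineer would, in place of code of your own. Each camera call takes 0.05 s, during which the arm holds its last target.

## Task

The mixing bowl is held in the ratchet clamp of the preparation board: set it free. With a fingertip press down the mint-green release button on the sliding jaw and, keeping it pressed, push the jaw back along its toothed bar, away from the bowl, all the way to the end stop, then let go and draw clear. Work gently, without gripping or forcing the clamp; the bowl stays standing where it is, not lifted, and the other things are left alone.

Things in the scene. Friction and masses are not known exactly. Their poses are not given: they have to be found in the camera images.
- board: Preparation board fixed to the worktop: pale wood, 220 (its x) by 445 (its y) by 20 mm; origin at the centre of its underside, z up. Its clamp works along y at x = 0: a steel bar with ratchet teeth lies in a groove; the cream fixed jaw is at y = +200 mm, the bowl at +96 mm; the cream sliding jaw begins at y = 0 and opens towards -y. Jaws are 104 mm wide, tops 100 mm above the worktop.
- jaw (a joint): How far the sliding jaw is pushed back from the bowl, m: 0 clamped (the start), 0.090 fully back at the end stop. It slides along the board's -y with about 2.5 N of friction. With the release up the ratchet stops it from opening; with the release held down it slides freely. If the release comes up on the way, the ratchet catches at the next tooth (9 mm apart).
- release (a joint): How far the release button is pressed, m: 0 up, 0.008 fully down (hard stop). It moves straight down against a spring, 1.5 N at first, 5.5 N fully down. The ratchet is free from 0.0045 on. Let go, it springs up again, though it may stay part-way down where the ratchet rests on a tooth.
- release_top (a point): Centre of the top of the release button: mint green, 42 mm across the bar by 48 mm along it, on the sliding jaw's housing, 72 mm above the worktop when up; it travels with the jaw. Open on both sides; along the bar it lies between the jaw plate (41 mm from this point on the bowl side, top 100 mm above the worktop) and the thumb stop (30 mm on the other side).
- thumb_stop (a point): Centre of the face to push against: the upright cream thumb stop at the rear of the sliding jaw, 46 mm wide, 12 mm thick, top 100 mm above the worktop. This face looks to the bowl (board +y), 30 mm behind the release button's centre; this point is 86 mm above the worktop. It travels with the jaw.
- end_stop (a point): The dark steel end stop at the end of the bar, fixed to the board: the face that the rear of the sliding jaw meets when fully back, 33 mm above the worktop. 46 mm high, 56 mm wide.
- bowl_center (a point): Centre, half-way up, of the glass mixing bowl with a dark rim that stands loose on the board between the jaws: 190 mm across the rim, 85 mm high, empty, about 0.6 kg. Leave it standing there.
- jar_center (a point): Centre of a brown spice jar, 50 mm diameter, 88 mm high, standing on the worktop. Leave alone.
- cup_center (a point): Centre of a mint-green measuring mug, 72 mm diameter, 70 mm high, standing on the worktop. Leave alone.
- tin_center (a point): Centre of a steel baking-powder tin with a red label, 66 mm diameter, 100 mm high, standing on the worktop. Leave alone.
- spatula_center (a point): Middle of a mint-green spatula, 265 mm long, lying on the worktop beyond the fixed jaw. Leave alone.

How it is judged:
On the way, in this order (a step that is already met when the one before it is completed fails the run):
1. the release is pressed down while the jaw is still clamped on the bowl (value of joint release above 0.004 m and value of joint jaw below 0.015 m), for 0.05 s.
2. the sliding jaw is pushed back to the end stop (value of joint jaw above 0.083 m), for 0.1 s.
At the end, for the whole second after the job is handed in: The sliding jaw stands at the end stop (within 7 mm of it, pushed back 83 mm or more), the robot touches nothing, the bowl stands upright within 15 mm of where it was, and jar, mug, tin and spatula are within 20 mm of theirs (value of joint jaw above 0.083 m and distance of bowl_center from where it was at the start of the episode below 0.015 m and angle between bowl_center's own z axis and vertical below 0.1 rad and distance of each of jar_center, cup_center, tin_center, spatula_center from where it was at the start of the episode below 0.02 m).
It fails at once if the bowl is lifted, shoved or tipped (distance of bowl_center from where it was at the start of the episode above 0.015 m or angle between bowl_center's own z axis and vertical above 0.15 rad).
It fails at once if one of the other things is moved, lifted or knocked over (distance of any of jar_center, cup_center, tin_center, spatula_center from where it was at the start of the episode above 0.02 m).
It fails at once if the clamp is gripped or forced (fingers on it with over 40 N) (contact force between the fingers and board above 40 N).
It also fails if it takes over 35 s, if anything falls off the work surface, if the arm or the gripper's body presses on something with over 40 N, if the wrist force passes 120 N, or if a joint passes its speed limit or range.

## Working session

There is one attempt and no reset: what is moved stays moved. The work goes in short steps, Python scripts to look and compute and a tool call to move; the robot and the scene stay as the last step left them, time stands still between calls to the robot, and variables do not carry over. Pictures are saved under pics/ and viewed, and the job is handed in when it is done.

Besides the shell and the picture viewer there is one more tool, called after ">>>" by a JSON object that holds its "api" and its "payload", one argument or row to a line. carry_out: Moves the arm, as the interface text tells. Its arguments: {"type":"object","properties":{"rows":{"type":"array"},"force":{"type":"number"}},"required":["rows"]}

```bash
mkdir -p pics; python3 - <<'E'
from plant import sensors, optics
import cv2, numpy as np, pickle
s=sensors.get_state()
for k in s: print(k,np.round(s[k],4))
d={}
for n in ["scene","side","wrist"]:
    p=optics.snapshot(n); d[n]=p
    cv2.imwrite(f"pics/{n}0.png",p["pixels"])
    print(n,{k:np.round(v,4).tolist() for k,v in p.items() if k!="pixels"})
pickle.dump((s,d),open("v0.pkl","wb"))
E
```

```text
clock 0.0
q [ 1.2188  0.69   -0.1945  1.5663  0.1573  0.9025 -0.2151]
qd [ 0.0007 -0.0031 -0.001   0.0007 -0.0001 -0.002  -0.0012]
joint_torque [ 4.00000e-04 -5.27548e+01 -1.26660e+00 -1.53428e+01 -5.26000e-02
  6.50000e-03  2.00000e-04]
tool_pos [ 0.2349 -0.5785  0.2379]
eef_rot [ 9.814e-01  1.918e-01 -2.000e-04 -9.000e-04]
contact_force [-0.364  -0.7551  0.4342]
moment [0.0088 0.0129 0.0182]
opening 1.0015
scene {'intrinsics': [[532.5034, 0.0, 316.7937], [0.0, 532.5034, 238.8457], [0.0, 0.0, 1.0]], 'rvec': [2.2172, 1.4296, -0.4207], 'tvec': [-0.3938, -0.3885, 1.3827]}
side {'intrinsics': [[537.9104, 0.0, 337.2879], [0.0, 537.9104, 238.8061], [0.0, 0.0, 1.0]], 'rvec': [2.2437, -0.0888, 0.0347], 'tvec': [-0.6021, 0.1983, 0.9931]}
wrist {'intrinsics': [[371.6483, 0.0, 324.2033], [0.0, 371.6483, 242.8073], [0.0, 0.0, 1.0]], 'T_tool_cam': [[0.0012, -0.9633, -0.2683, 0.0687], [1.0, 0.0012, 0.0003, 0.0002], [0.0, -0.2683, 0.9633, -0.146], [0.0, 0.0, 0.0, 1.0]]}
```

View pics/scene0.png

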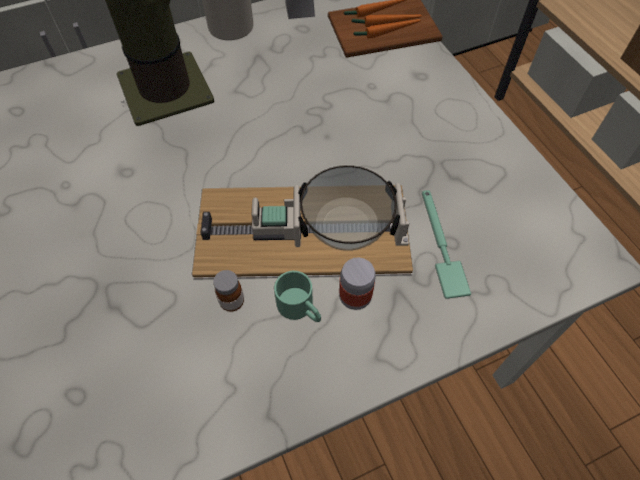

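View pics/side0.png

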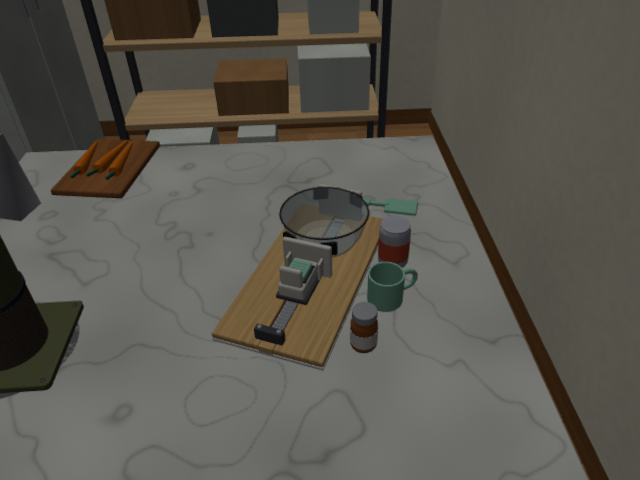

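View pics/wrist0.png

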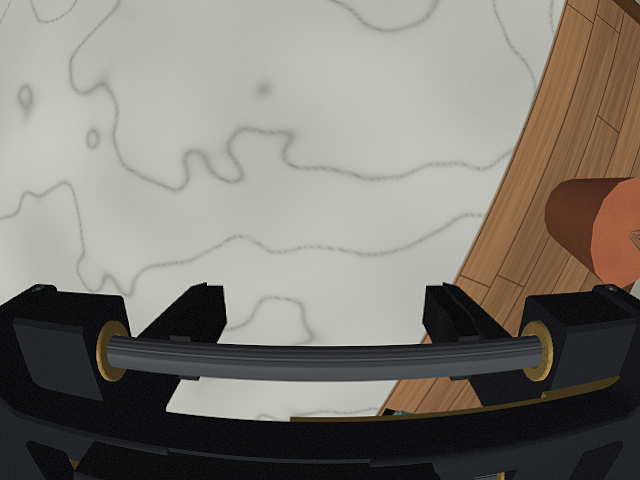

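The scene view shows the board at about (200–412, 187–275), with the green button at (273,214) and the end stop at (207,225). The side view has the button at (302,270). Next I measure the button and the board axis.

```bash
cat > h.py <<'E'
import cv2, numpy as np, pickle
def cam(p):
    R=cv2.Rodrigues(np.array(p["rvec"],float))[0]; return R,np.array(p["tvec"],float).ravel(),np.array(p["intrinsics"],float)
def ray(p,uv):
    R,t,K=cam(p); d=R.T@np.linalg.solve(K,[uv[0],uv[1],1.]); return -R.T@t,d/np.linalg.norm(d)
def plane(p,uv,z):
    o,d=ray(p,uv); return o+d*(z-o[2])/d[2]
def tri(p,u,q,v):
    a,d=ray(p,u);b,e=ray(q,v)
    s=np.linalg.lstsq(np.c_[d,-e],b-a,rcond=None)[0]
    x,y=a+s[0]*d,b+s[1]*e
    return (x+y)/2,np.linalg.norm(x-y)
def proj(p,X):
    R,t,K=cam(p); return cv2.projectPoints(np.atleast_2d(np.asarray(X,float)),R,t,K,None)[0].reshape(-1,2)
E
python3 - <<'E'
from h import *
s,d=pickle.load(open("v0.pkl","rb"))
for n,roi in (("scene",(150,150,300,160)),("side",(200,170,240,200))):
    im=d[n]["pixels"]; hsv=cv2.cvtColor(im,cv2.COLOR_BGR2HSV)
    print(n,"origin",proj(d[n],[[0,0,0],[.3,0,0],[0,-.5,0]]).round())
    for nm,lo,hi in (("green",(65,50,30),(95,255,255)),("wood",(8,60,60),(25,255,255))):
        m=cv2.inRange(hsv,lo,hi)
        k,l,st,c=cv2.connectedComponentsWithStats(m)
        for i in range(1,k):
            if st[i,4]>80: print(nm,st[i],c[i].round(1))
    x,y,w,h=roi
    cv2.imwrite(f"pics/{n}0z.png",cv2.resize(im[y:y+h,x:x+w],None,fx=2.6,fy=2.6,interpolation=cv2.INTER_CUBIC))
E
```

```text
scene origin [[165.  89.]
 [200. 171.]
 [-38. 150.]]
green [ 423  191   48  107 1398] [446.5 259.7]
green [262 207  25  19 441] [273.6 215.7]
green [ 275  271   46   51 1573] [294.9 296. ]
wood [ 328    0  115   54 4134] [383.7  24.6]
wood [  454     0   186   265 17769] [573.4 106.8]
wood [ 192  187  221   90 9603] [278.5 241.6]
wood [320 186  71  33 874] [362.3 195.3]
wood [  229   286   411   194 38283] [501.1 417.5]
side origin [[  11.  346.]
 [ 176.  336.]
 [-165.  693.]]
green [363 198  55  17 533] [395.9 205.7]
green [289 260  24  22 235] [301.9 267.3]
green [ 367  262   50   50 1691] [387.3 285. ]
wood [ 103   10  279   42 4519] [256.2  35.6]
wood [ 213   58   74   26 1572] [250.9  70. ]
wood [ 124   84  255   46 5585] [224.6 110.7]
wood [385 123  51  18 570] [408.  129.9]
wood [ 278  126   89   16 1112] [321.8 133.2]
wood [218 131  20  13 249] [227.9 137.1]
wood [  51  135  107   59 3312] [107.1 165. ]
wood [287 204  31  29 412] [300.9 217.4]
wood [ 212  216  171  151 9553] [298.8 301.8]
wood [508 301  39  85  96] [527.3 343.4]
```

View pics/scene0z.png

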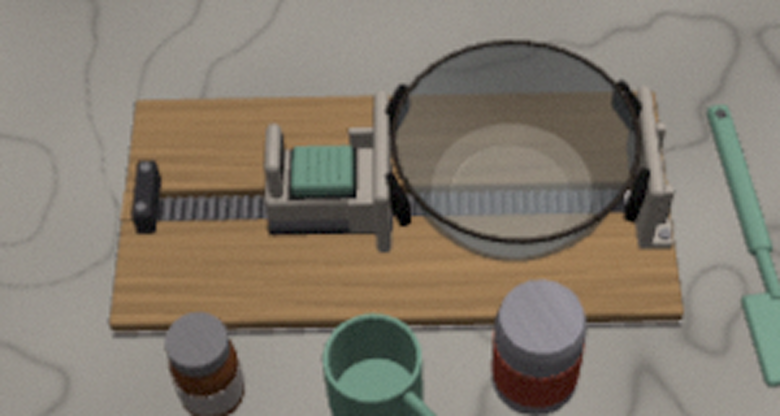

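View pics/side0z.png

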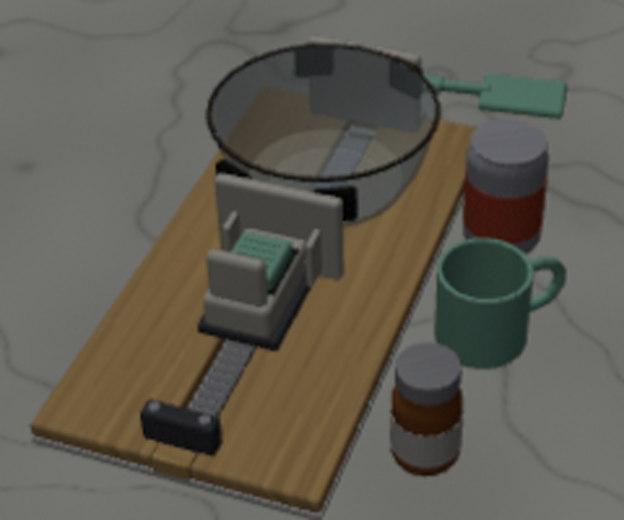

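```bash
python3 - <<'E'
from h import *
s,d=pickle.load(open("v0.pkl","rb"))
S,Q=d["scene"],d["side"]
z=lambda x,y:(150+x/2.6,150+y/2.6)
zs=lambda x,y:(200+x/2.6,170+y/2.6)
P={}
for n,(p,u) in dict(TL=(S,z(135,101)),BL=(S,z(112,322)),BR=(S,z(681,316)),TR=(S,z(660,94)),sTL=(Q,zs(33,430)),sBL=(Q,zs(322,505))).items():
    P[n]=plane(p,u,.02); print(n,P[n].round(4))
for a,b in (("TL","BL"),("BL","BR"),("TL","TR"),("TR","BR"),("sTL","sBL")):
    v=P[b]-P[a]; print(a,b,np.linalg.norm(v).round(4),np.degrees(np.arctan2(v[1],v[0])).round(2))
# button top: visible quad in scene
for u in [(291,147),(354,146),(355,187),(290,186)]:
    print("button corner",plane(S,z(*u),.072).round(4))
for u in [(240,233),(292,238)]: print("side btn far", plane(Q,zs(*u),.072).round(4))
c=[plane(S,z(*u),.02) for u in []]
# end stop etc triangulate thumb-stop top corners: scene/side
print("thumb top", tri(S,z(274,128),Q,zs(238,253)))
print("jar,cup,tin top", plane(S,z(197,335),.088),plane(S,z(374,345),.07),plane(S,z(540,310),.1))
yaw=0
E
```

```text
TL [ 0.3684 -0.014   0.02  ]
BL [ 0.5669 -0.0958  0.02  ]
BR [0.7437 0.3058 0.02  ]
TR [0.5477 0.3973 0.02  ]
sTL [ 0.3736 -0.0218  0.02  ]
sBL [ 0.5728 -0.1036  0.02  ]
TL BL 0.2147 -22.41
BL BR 0.4388 66.24
TL TR 0.4486 66.45
TR BR 0.2163 -25.02
sTL sBL 0.2153 -22.34
button corner [0.506  0.0806 0.072 ]
button corner [0.5257 0.1262 0.072 ]
button corner [0.5621 0.1119 0.072 ]
button corner [0.5404 0.0665 0.072 ]
side btn far [0.5237 0.118  0.072 ]
side btn far [0.5631 0.1089 0.072 ]
thumb top (array([0.51795815, 0.06428735, 0.10736381]), np.float64(0.0162837456373244))
jar,cup,tin top [ 0.64340074 -0.04249595  0.088     ] [0.69384097 0.0719648  0.07      ] [0.73178596 0.18483415 0.1       ]
```

```bash
cat >> h.py <<'E'
from scipy.spatial.transform import Rotation as Ro
def go(target,yaw=66.35):
    "shift (cm) and turn, in present tool axes, to reach target with tool down, tool x at yaw"
    from plant import sensors
    s=sensors.get_state(); R=Ro.from_quat(s["eef_rot"])
    y=np.radians(yaw); c,n=np.cos(y),np.sin(y)
    G=Ro.from_matrix(np.array([[c,n,0],[n,-c,0],[0,0,-1.]]))
    dp=R.inv().apply(np.array(target)-s["tool_pos"])*100
    print("t",round(s["clock"],2),"pos",np.round(s["tool_pos"],4),"F",np.round(s["contact_force"],2),"open",round(s["opening"],2),"q",np.round(s["q"],2))
    print("dp",dp.round(2),"rot",(R.inv()*G).as_rotvec().round(3))
E
python3 -c "
from h import *
go([.534,.095,.2]);go([.45,-.3,.24]);go([.5,-.1,.22])"
```

```text
t 0.15 pos [ 0.235  -0.5787  0.2381] F [-0.2   0.3  -0.15] open 1.0 q [ 1.22  0.69 -0.19  1.57  0.16  0.9  -0.22]
dp [ 53.06 -51.15   3.87] rot [-0.001 -0.    -0.772]
t 0.15 pos [ 0.235  -0.5787  0.2381] F [-0.2   0.3  -0.15] open 1.0 q [ 1.22  0.69 -0.19  1.57  0.16  0.9  -0.22]
dp [ 30.41 -17.72  -0.17] rot [-0.001 -0.    -0.772]
t 0.15 pos [ 0.235  -0.5787  0.2381] F [-0.2   0.3  -0.15] open 1.0 q [ 1.22  0.69 -0.19  1.57  0.16  0.9  -0.22]
dp [ 42.57 -34.37   1.85] rot [-0.001 -0.    -0.772]
```

>>> {"api": "carry_out", "payload": {
  "rows": [
    {"claw":0,"dp":[3,-1.7,0],"delta_rot":[0,0,-0.05]},
    {"claw":0,"dp":[7,-4,0],"delta_rot":[0,0,-0.12]},
    {"claw":0,"dp":[11,-6.5,0],"delta_rot":[0,0,-0.2]},
    {"claw":0,"dp":[15,-9,0],"delta_rot":[0,0,-0.3]},
    {"claw":0,"dp":[18,-11,0],"delta_rot":[0,0,-0.4]}
  ],
  "force": 10
}}

```text
clock: 0.65
tool_pos: [0.3622, -0.406, 0.2382]
eef_rot: [0.922, 0.386, 0.001, -0.001]
contact_force: [0.6, 0.9, 0.2]
opening: 0.569
```

```bash
python3 -c "
from h import *
go([.5,-.15,.22]);go([.534,.095,.2])"
```

```text
t 0.65 pos [ 0.3622 -0.406   0.2382] F [0.57 0.9  0.25] open 0.57 q [ 0.94  0.59 -0.3   1.81  0.23  0.78 -0.25]
dp [27.9  -8.16  1.89] rot [-0.001 -0.002 -0.365]
t 0.65 pos [ 0.3622 -0.406   0.2382] F [0.57 0.9  0.25] open 0.57 q [ 0.94  0.59 -0.3   1.81  0.23  0.78 -0.25]
dp [ 47.73 -22.93   3.94] rot [-0.001 -0.002 -0.365]
```

>>> {"api": "carry_out", "payload": {
  "rows": [
    {"claw":0,"dp":[4,-1.4,0.3],"delta_rot":[0,0,-0.07]},
    {"claw":0,"dp":[8.5,-3,0.6],"delta_rot":[0,0,-0.15]},
    {"claw":0,"dp":[13,-5,1],"delta_rot":[0,0,-0.22]},
    {"claw":0,"dp":[17.5,-7,1.4],"delta_rot":[0,0,-0.3]},
    {"claw":0,"dp":[22,-9,1.8],"delta_rot":[0,0,-0.36]}
  ]
}}

```text
clock: 1.15
tool_pos: [0.4529, -0.1844, 0.2206]
eef_rot: [0.838, 0.546, 0.001, -0.001]
contact_force: [1.4, -1.1, 0.5]
opening: 0.115
```

```bash
python3 -c "
from h import *
go([.534,.095,.2])"
```

```text
t 1.15 pos [ 0.4529 -0.1844  0.2206] F [ 1.4  -1.07  0.47] open 0.11 q [ 0.53  0.56 -0.37  1.98  0.31  0.66 -0.45]
dp [28.83 -3.86  2.13] rot [-0.001 -0.002 -0.003]
```

>>> {"api": "carry_out", "payload": {
  "rows": [
    {"claw":0,"dp":[4.5,-0.6,0.4],"delta_rot":[0,0,0]},
    {"claw":0,"dp":[9,-1.2,0.8],"delta_rot":[0,0,0]},
    {"claw":0,"dp":[13.5,-1.8,1.2],"delta_rot":[0,0,0]},
    {"claw":0,"dp":[18,-2.4,1.6],"delta_rot":[0,0,0]},
    {"claw":0,"dp":[22,-3,2],"delta_rot":[0,0,0]}
  ]
}}

```text
clock: 1.65
tool_pos: [0.5147, 0.0316, 0.2009]
eef_rot: [0.837, 0.546, 0.001, -0.001]
contact_force: [0.9, 0.7, 0.3]
opening: 0.006
```

```bash
python3 - <<'E'
from h import *
from plant import sensors, optics
go([.534,.095,.2])
s=sensors.get_state(); w=optics.snapshot("wrist"); sc=optics.snapshot("scene")
pickle.dump((s,w,sc),open("v1.pkl","wb"))
cv2.imwrite("pics/wrist1.png",w["pixels"])
E
```

```text
t 1.65 pos [0.5147 0.0316 0.2009] F [0.88 0.73 0.31] open 0.01 q [ 0.05  0.61 -0.31  1.93  0.3   0.64 -0.87]
dp [ 6.58 -0.78  0.11] rot [-0.001 -0.003 -0.002]
```

View pics/wrist1.png

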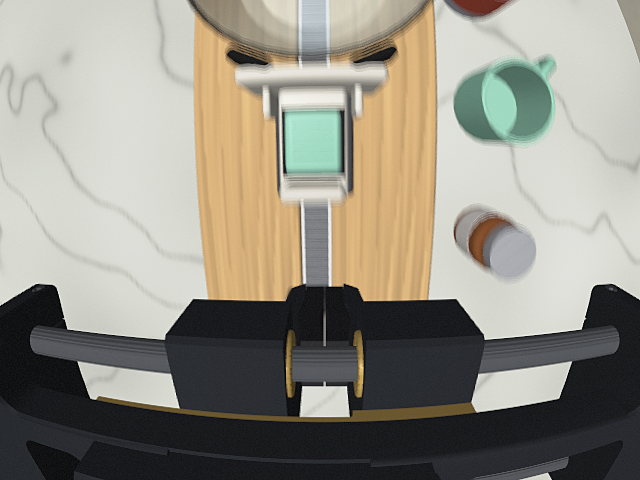

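The wrist view shows the green button centred at about (313,141), the thumb stop below it at (315,185), and the bar running straight down in the image. The mug and jar are well off to the right. I measure the button from this view.

```bash
cat >> h.py <<'E'
def wray(s,w,uv):
    K=np.array(w["intrinsics"]); v=np.array([(uv[0]-K[0,2])/K[0,0],(uv[1]-K[1,2])/K[1,1]]); th=np.linalg.norm(v)
    dc=np.r_[v/th*np.sin(th),np.cos(th)]
    T=np.array(w["T_tool_cam"]); R=Ro.from_quat(s["eef_rot"])
    return s["tool_pos"]+R.apply(T[:3,3]), R.apply(T[:3,:3]@dc)
def wplane(s,w,uv,z):
    o,d=wray(s,w,uv); return o+d*(z-o[2])/d[2]
E
python3 - <<'E'
from h import *
s,w,sc=pickle.load(open("v1.pkl","rb"))
im=w["pixels"]; hsv=cv2.cvtColor(im,cv2.COLOR_BGR2HSV)
m=cv2.inRange(hsv,(65,60,60),(95,255,255)); k,l,st,c=cv2.connectedComponentsWithStats(m)
for i in range(1,k):
    if st[i,4]>300: print(st[i],c[i].round(1))
for u in [(313,141),(285,110),(341,110),(342,174),(284,174)]: print(u,wplane(s,w,u,.072).round(4))
a,b=wplane(s,w,(316.5,206),.02),wplane(s,w,(315.5,280),.02)
print("bar",a,b,np.degrees(np.arctan2(*(a-b)[1::-1])))
a,b=wplane(s,w,(196,120),.02),wplane(s,w,(207,255),.02); print("L edge",a,b,np.degrees(np.arctan2(*(a-b)[1::-1])))
a,b=wplane(s,w,(436,120),.02),wplane(s,w,(431,255),.02); print("R edge",a,b,np.degrees(np.arctan2(*(a-b)[1::-1])))
E
```

```text
[ 454   60  101   80 6412] [506.7 101.7]
[ 284  111   58   62 3322] [313.5 142.3]
(313, 141) [0.5351 0.0987 0.072 ]
(285, 110) [0.5257 0.1282 0.072 ]
(341, 110) [0.563  0.1116 0.072 ]
(342, 174) [0.5448 0.0677 0.072 ]
(284, 174) [0.5055 0.0851 0.072 ]
bar [0.51314816 0.04548557 0.02      ] [ 0.48365724 -0.01844342  0.02      ] 65.23577486503531
L edge [0.44609514 0.16297435 0.02      ] [0.39852594 0.04538666 0.02      ] 67.97458414770324
R edge [0.64267453 0.07555405 0.02      ] [ 0.59365989 -0.04005921  0.02      ] 67.02531673920085
```

```bash
python3 -c "
from h import *
go([.5305,.0876,.115],66.4)"
```

```text
t 1.75 pos [0.5155 0.037  0.201 ] F [-0.24  0.17 -0.31] open 0.01 q [ 0.04  0.61 -0.32  1.93  0.3   0.64 -0.86]
dp [ 5.17 -0.61  8.64] rot [-0.001 -0.008  0.007]
```

>>> {"api": "carry_out", "payload": {
  "rows": [
    {"claw":0,"dp":[2.5,-0.3,0],"delta_rot":[0,0,0]},
    {"claw":0,"dp":[5.2,-0.6,1.5],"delta_rot":[0,0,0]},
    {"claw":0,"dp":[5.2,-0.6,4.5],"delta_rot":[0,0,0]},
    {"claw":0,"dp":[5.2,-0.6,7],"delta_rot":[0,0,0]},
    {"claw":0,"dp":[5.2,-0.6,8.6],"delta_rot":[0,0,0]}
  ]
}}

```text
clock: 2.25
tool_pos: [0.5297, 0.0869, 0.1136]
eef_rot: [0.835, 0.55, 0.002, -0.003]
contact_force: [0.2, -0.9, 0.5]
opening: 0.001
```

```bash
python3 - <<'E'
from h import *
from plant import sensors, optics
s=sensors.get_state(); 
for n in ("side","wrist","scene"):
    w=optics.snapshot(n); im=w["pixels"]
    if n=="side": im=cv2.resize(im[170:370,200:440],None,fx=3,fy=3,interpolation=cv2.INTER_CUBIC)
    cv2.imwrite(f"pics/{n}2.png",im)
    if n=="wrist": pickle.dump((s,w),open("v2.pkl","wb"))
go([.5305,.0876,.078],66.4)
E
```

```text
t 2.4 pos [0.5299 0.087  0.1147] F [ 0.92 -0.56 -0.14] open 0.01 q [-0.1   0.77 -0.24  1.94  0.35  0.47 -1.  ]
dp [0.06 0.04 3.67] rot [-0.003 -0.006  0.006]
```

View pics/side2.png

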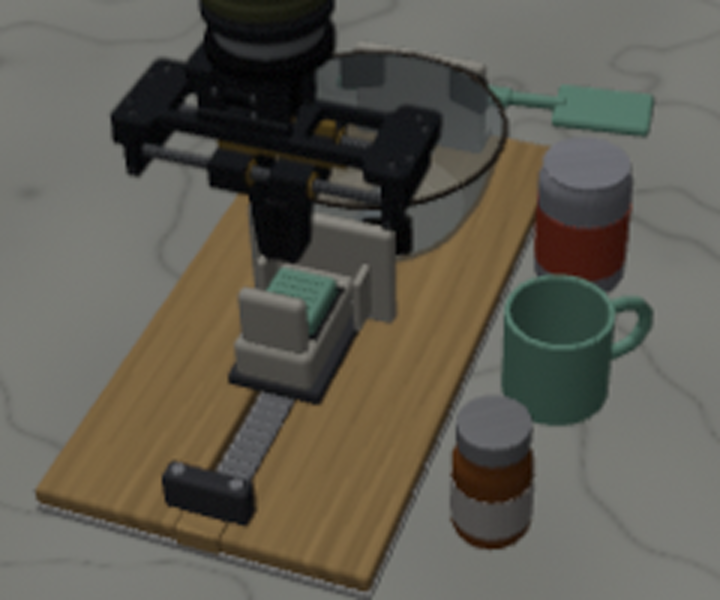

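View pics/wrist2.png

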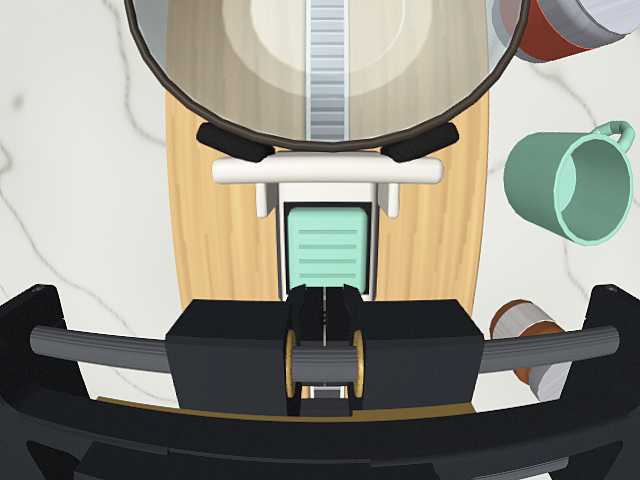

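```bash
python3 - <<'E'
from h import *
s,w=pickle.load(open("v2.pkl","rb")); _,d=pickle.load(open("v0.pkl","rb"))
uy=np.array([np.cos(np.radians(66.4)),np.sin(np.radians(66.4))]); ux=np.array([uy[1],-uy[0]])
a=wplane(s,w,(289,208),.072); b=wplane(s,w,(366,208),.072); c=(a+b)[:2]/2-.024*uy
print(a,b,np.linalg.norm(a-b),"centre",c, "button minus TCP along uy,ux", (c-s["tool_pos"][:2])@uy,(c-s["tool_pos"][:2])@ux)
a,b=wplane(s,w,(214,160),.1),wplane(s,w,(443,160),.1); print("plate ends",a,b,np.linalg.norm(a-b),np.degrees(np.arctan2(*(b-a)[1::-1])))
print((proj(d["side"],[s["tool_pos"]])-[200,170])*3)
E
```

```text
[0.52677449 0.12638186 0.072     ] [0.5632203  0.11084541 0.072     ] 0.039619164969000004 centre [0.53538902 0.09662093] button minus TCP along uy,ux 0.011166975977715581 0.0013368321939886834
plate ends [0.50943504 0.16297701 0.1       ] [0.60235494 0.12345758 0.1       ] 0.10097471709236552 -23.0403621909564
[[283.20171611 250.57987551]]
```

The wrist view puts the button front edge at row 208 and its centre column at about 327. The tip is therefore 11 mm behind the button centre and about 1 mm off sideways. I lower it to just above the button and start pressing.

>>> {"api": "carry_out", "payload": {
  "rows": [
    {"claw":0,"dp":[0,0.1,1.5],"delta_rot":[0,0,0]},
    {"claw":0,"dp":[0,0.1,2.5],"delta_rot":[0,0,0]},
    {"claw":0,"dp":[0,0.1,3.2],"delta_rot":[0,0,0]},
    {"claw":0,"dp":[0,0.1,3.8],"delta_rot":[0,0,0]},
    {"claw":0,"dp":[0,0.1,4.2],"delta_rot":[0,0,0]}
  ]
}}

```text
clock: 2.9
tool_pos: [0.5309, 0.0869, 0.0725]
eef_rot: [0.835, 0.55, 0.002, -0.003]
contact_force: [0.2, -0.6, 1.3]
opening: 0.003
```

```bash
python3 - <<'E'
from h import *
go([.531,.0873,.066],66.4)
E
```

```text
t 2.9 pos [0.5309 0.0869 0.0725] F [ 0.22 -0.59  1.35] open 0.0 q [-0.13  0.84 -0.2   1.95  0.38  0.38 -1.02]
dp [ 0.04 -0.    0.65] rot [-0.003 -0.006  0.006]
```

>>> {"api": "carry_out", "payload": {
  "rows": [
    {"claw":0,"dp":[0,0,0.2],"delta_rot":[0,0,0]},
    {"claw":0,"dp":[0,0,0.4],"delta_rot":[0,0,0]},
    {"claw":0,"dp":[0,0,0.6],"delta_rot":[0,0,0]},
    {"claw":0,"dp":[0,0,0.7],"delta_rot":[0,0,0]},
    {"claw":0,"dp":[0,0,0.7],"delta_rot":[0,0,0]}
  ]
}}

```text
clock: 3.4
tool_pos: [0.5309, 0.0868, 0.0657]
eef_rot: [0.835, 0.55, 0.002, -0.003]
contact_force: [-0.8, -0.4, 4.9]
opening: 0.008
```

```bash
python3 - <<'E'
from h import *
from plant import optics
go([.531,.0873,.065],66.4)
im=optics.snapshot("side")["pixels"]
cv2.imwrite("pics/side3.png",cv2.resize(im[170:370,200:440],None,fx=3,fy=3,interpolation=cv2.INTER_CUBIC))
E
```

```text
t 3.4 pos [0.5309 0.0868 0.0657] F [-0.85 -0.43  4.94] open 0.01 q [-0.13  0.85 -0.19  1.95  0.39  0.37 -1.03]
dp [ 0.05 -0.01  0.07] rot [-0.003 -0.006  0.006]
```

View pics/side3.png

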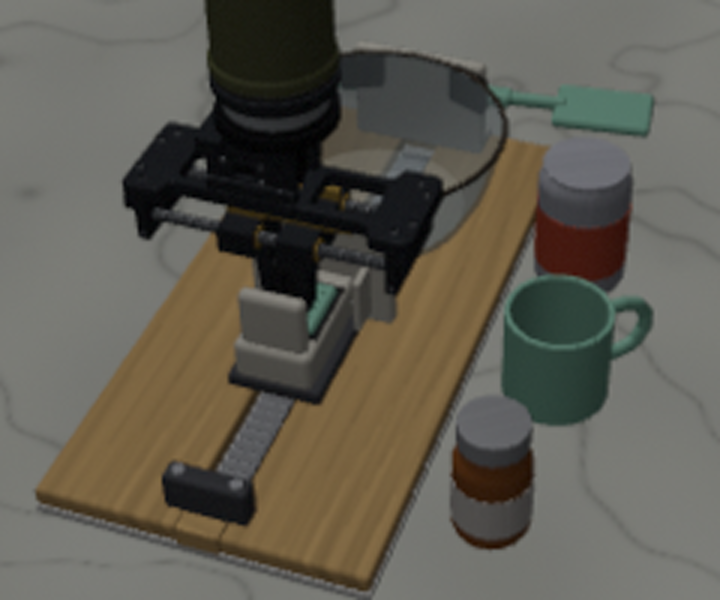

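The side view shows the tip on the button behind the thumb stop. The upward force of 4.9 N matches about 7 mm pressed on the spring. I keep it pressed and push back gently.

>>> {"api": "carry_out", "payload": {
  "rows": [
    {"claw":0,"dp":[-0.3,0,0],"delta_rot":[0,0,0]},
    {"claw":0,"dp":[-0.7,0,0],"delta_rot":[0,0,0]},
    {"claw":0,"dp":[-1.1,0,0],"delta_rot":[0,0,0]},
    {"claw":0,"dp":[-1.6,0,0],"delta_rot":[0,0,-0.01]},
    {"claw":0,"dp":[-2.1,0,0],"delta_rot":[0,0,-0.01]}
  ]
}}

```text
clock: 3.95
tool_pos: [0.5227, 0.0674, 0.0656]
eef_rot: [0.832, 0.555, 0.002, -0.003]
contact_force: [0.1, 2.4, 5.1]
opening: 0.006
```

```bash
python3 - <<'E'
from h import *
uy=np.array([.4003,.9164])
c=np.array([.5352,.0966]); p=c-.021*uy-.09*uy
print("predicted end TCP",p)
go([*p,.0655],66.4)
from plant import sensors
s=sensors.get_state(); print("F along uy",s["contact_force"][:2]@uy)
E
```

```text
predicted end TCP [ 0.4907667 -0.0051204]
t 3.95 pos [0.5227 0.0674 0.0656] F [0.09 2.43 5.13] open 0.01 q [-0.1   0.85 -0.19  1.99  0.41  0.34 -1.  ]
dp [-7.92 -0.15 -0.04] rot [-0.002 -0.007  0.017]
F along uy 2.26478219637472
```

>>> {"api": "carry_out", "payload": {
  "rows": [
    {"claw":0,"dp":[-0.9,0,0],"delta_rot":[0,0,0.005]},
    {"claw":0,"dp":[-1.8,0,0],"delta_rot":[0,0,0.01]},
    {"claw":0,"dp":[-2.8,-0.05,-0.02],"delta_rot":[0,0,0.015]},
    {"claw":0,"dp":[-3.8,-0.07,-0.02],"delta_rot":[0,0,0.015]},
    {"claw":0,"dp":[-4.7,-0.09,-0.03],"delta_rot":[0,0,0.015]}
  ]
}}

```text
clock: 4.45
tool_pos: [0.504, 0.023, 0.0658]
eef_rot: [0.836, 0.548, 0.002, -0.002]
contact_force: [2.4, 3.0, 4.8]
opening: 0.004
```

```bash
python3 - <<'E'
from h import *
go([.4908,-.0051,.0655],66.4)
from plant import sensors,optics
s=sensors.get_state(); print("F along uy",s["contact_force"][:2]@np.array([.4003,.9164]))
im=optics.snapshot("side")["pixels"]
cv2.imwrite("pics/side4.png",cv2.resize(im[170:370,200:440],None,fx=3,fy=3,interpolation=cv2.INTER_CUBIC))
E
```

```text
t 4.45 pos [0.504  0.023  0.0658] F [2.39 3.01 4.76] open 0.0 q [-0.03  0.83 -0.17  2.05  0.43  0.28 -0.97]
dp [-3.11 -0.09  0.01] rot [-0.001 -0.007  0.001]
F along uy 3.716116152642745
```

View pics/side4.png

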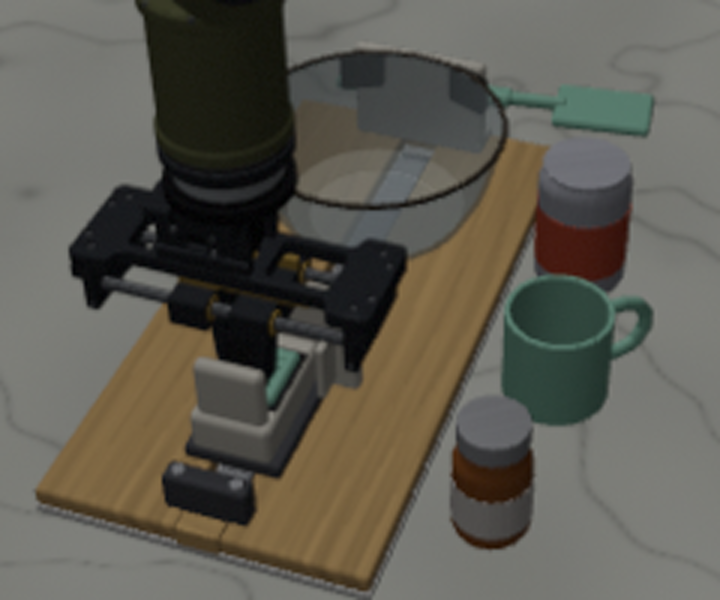

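The jaw has slid back together with the tip and now stands close to the end stop at (210,490). The bowl has not moved. I push the last part in smaller steps.

>>> {"api": "carry_out", "payload": {
  "rows": [
    {"claw":0,"dp":[-0.6,0,0],"delta_rot":[0,0,0]},
    {"claw":0,"dp":[-1.1,0,0],"delta_rot":[0,0,0]},
    {"claw":0,"dp":[-1.6,-0.04,0],"delta_rot":[0,0,0]},
    {"claw":0,"dp":[-2.1,-0.06,0],"delta_rot":[0,0,0]},
    {"claw":0,"dp":[-2.6,-0.08,0],"delta_rot":[0,0,0]}
  ]
}}

```text
clock: 5.0
tool_pos: [0.4916, -0.0026, 0.0656]
eef_rot: [0.837, 0.547, 0.001, -0.002]
contact_force: [1.8, 4.3, 4.0]
opening: 0.007
```

```bash
python3 - <<'E'
from h import *
go([.4908,-.0051,.0655],66.4)
from plant import sensors
s=sensors.get_state(); print("F along uy",s["contact_force"][:2]@np.array([.4003,.9164]))
E
```

```text
t 5.0 pos [ 0.4916 -0.0026  0.0656] F [1.85 4.26 3.99] open 0.01 q [ 0.01  0.83 -0.16  2.09  0.46  0.25 -0.95]
dp [-0.26  0.02  0.01] rot [-0.002 -0.004 -0.001]
F along uy 4.6420888620524705
```

>>> {"api": "carry_out", "payload": {
  "rows": [
    {"claw":0,"dp":[-0.1,0,0],"delta_rot":[0,0,0]},
    {"claw":0,"dp":[-0.2,0,0],"delta_rot":[0,0,0]},
    {"claw":0,"dp":[-0.3,0,0],"delta_rot":[0,0,0]},
    {"claw":0,"dp":[-0.4,0,0],"delta_rot":[0,0,0]},
    {"claw":0,"dp":[-0.4,0,0],"delta_rot":[0,0,0]}
  ]
}}

```text
clock: 5.5
tool_pos: [0.4903, -0.0045, 0.0656]
eef_rot: [0.836, 0.548, 0.002, -0.003]
contact_force: [2.7, 5.8, 4.6]
opening: 0.007
```

```bash
python3 - <<'E'
from h import *
go([.4908,-.0051,.0655],66.4)
from plant import sensors,optics
s=sensors.get_state(); print("F along uy",s["contact_force"][:2]@np.array([.4003,.9164]))
for n in("side","scene"):
    im=optics.snapshot(n)["pixels"]
    im=im[170:370,200:440] if n=="side" else im[150:310,150:390]
    cv2.imwrite(f"pics/{n}5.png",cv2.resize(im,None,fx=3,fy=3,interpolation=cv2.INTER_CUBIC))
E
```

```text
t 5.5 pos [ 0.4903 -0.0045  0.0656] F [2.66 5.78 4.56] open 0.01 q [ 0.02  0.83 -0.16  2.1   0.46  0.25 -0.95]
dp [-0.03  0.06  0.  ] rot [-0.002 -0.007  0.001]
F along uy 6.35653920525634
```

View pics/side5.png

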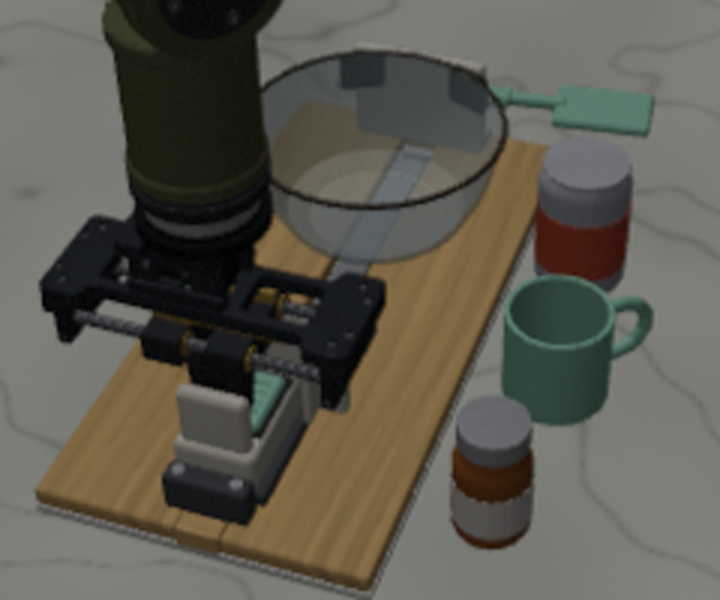

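View pics/scene5.png

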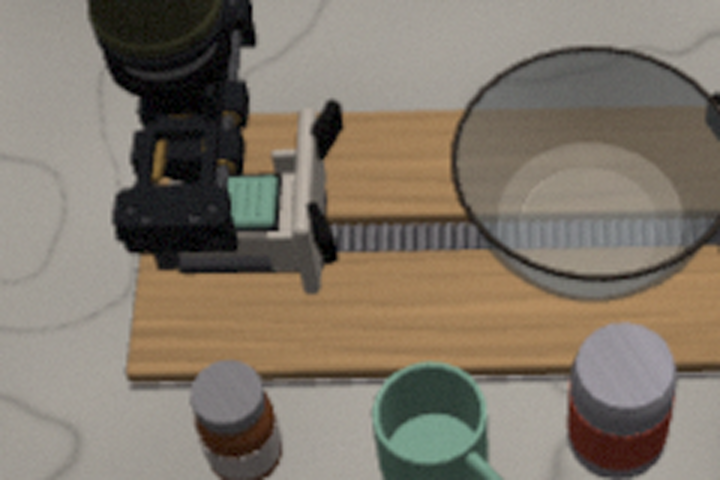

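>>> {"api": "carry_out", "payload": {
  "rows": [
    {"claw":0,"dp":[-0.2,0,0],"delta_rot":[0,0,0]},
    {"claw":0,"dp":[-0.4,0,0],"delta_rot":[0,0,0]},
    {"claw":0,"dp":[-0.6,0,0],"delta_rot":[0,0,0]},
    {"claw":0,"dp":[-0.6,0,0],"delta_rot":[0,0,0]},
    {"claw":0,"dp":[-0.6,0,0],"delta_rot":[0,0,0]}
  ]
}}

```text
clock: 6.1
tool_pos: [0.4904, -0.0045, 0.0656]
eef_rot: [0.835, 0.55, 0.006, -0.004]
contact_force: [4.4, 12.9, 1.9]
opening: 0.004
```

```bash
python3 - <<'E'
from h import *
go([.4908,-.0051,.0655],66.4)
from plant import sensors
s=sensors.get_state(); print("F along uy",s["contact_force"][:2]@np.array([.4003,.9164]))
E
```

```text
t 6.1 pos [ 0.4904 -0.0045  0.0656] F [ 4.37 12.89  1.95] open 0.0 q [ 0.02  0.83 -0.16  2.1   0.46  0.24 -0.94]
dp [-0.04  0.06  0.01] rot [-0.    -0.016  0.007]
F along uy 13.563264672210089
```

The force rose to 13.6 N with no further motion, so the jaw is at the end stop. I relax the push and lift straight up.

>>> {"api": "carry_out", "payload": {
  "rows": [
    {"claw":0,"dp":[-0.1,0,0],"delta_rot":[0,0,0]},
    {"claw":0,"dp":[-0.05,0,-0.5],"delta_rot":[0,0,0]},
    {"claw":0,"dp":[0,0,-1.5],"delta_rot":[0,0,0]},
    {"claw":0,"dp":[0.1,0,-3],"delta_rot":[0,0,0]},
    {"claw":0,"dp":[0.1,0,-5.5],"delta_rot":[0,0,0]}
  ]
}}

```text
clock: 6.6
tool_pos: [0.4874, -0.0055, 0.1197]
eef_rot: [0.835, 0.55, 0.003, -0.006]
contact_force: [0.1, -0.1, 0.2]
opening: 0.004
```

>>> {"api": "carry_out", "payload": {
  "rows": [
    {"claw":0,"dp":[0,0,-3],"delta_rot":[0,0,0]},
    {"claw":0,"dp":[0,0,-6],"delta_rot":[0,0,0]},
    {"claw":0,"dp":[-4,0,-9],"delta_rot":[0,0,0]},
    {"claw":0,"dp":[-8,0,-11],"delta_rot":[0,0,0]},
    {"claw":0,"dp":[-12,0,-12],"delta_rot":[0,0,0]}
  ]
}}

```text
clock: 7.1
tool_pos: [0.4375, -0.1196, 0.2393]
eef_rot: [0.835, 0.55, 0.001, -0.006]
contact_force: [0.3, -1.2, 0.4]
opening: 0.007
```

>>> {"api": "carry_out", "payload": {
  "rows": [
    {"claw":0,"dp":[-4,0,0],"delta_rot":[0,0,0]},
    {"claw":0,"dp":[-8,0,0],"delta_rot":[0,0,0]},
    {"claw":0,"dp":[-10,0,0],"delta_rot":[0,0,0]},
    {"claw":0,"dp":[-10,0,0],"delta_rot":[0,0,0]},
    {"claw":0,"dp":[-10,0,0],"delta_rot":[0,0,0]}
  ]
}}

```text
clock: 7.6
tool_pos: [0.3962, -0.2114, 0.238]
eef_rot: [0.836, 0.549, -0.001, -0.007]
contact_force: [-0.0, 0.4, -0.1]
opening: 0.008
```

```bash
python3 - <<'E'
from h import *
go([.4908,-.0051,.0655],66.4)
from plant import optics
d={n:optics.snapshot(n) for n in("side","scene")}
pickle.dump(d,open("v6.pkl","wb"))
for n in d:
    im=d[n]["pixels"]
    im=im[170:370,200:440] if n=="side" else im[150:330,150:390]
    cv2.imwrite(f"pics/{n}6.png",cv2.resize(im,None,fx=3,fy=3,interpolation=cv2.INTER_CUBIC))
    hsv=cv2.cvtColor(d[n]["pixels"],cv2.COLOR_BGR2HSV)
    k,l,st,c=cv2.connectedComponentsWithStats(cv2.inRange(hsv,(65,50,30),(95,255,255)))
    for i in range(1,k):
        if st[i,4]>80: print(n,st[i],c[i].round(1))
_,e=pickle.load(open("v0.pkl","rb"))
for n in d:
    df=cv2.absdiff(d[n]["pixels"],e[n]["pixels"]).max(2)
    cv2.imwrite(f"pics/diff_{n}.png",cv2.convertScaleAbs(df,alpha=3))
E
```

```text
t 7.6 pos [ 0.3962 -0.2114  0.238 ] F [-0.01  0.36 -0.06] open 0.01 q [ 0.68  0.5  -0.44  2.06  0.32  0.67 -0.37]
dp [22.58  0.7  17.39] rot [-0.012 -0.007  0.003]
side [363 199  55  16 527] [395.9 205.8]
side [ 367  262   50   50 1684] [387.3 285. ]
side [269 289  27  25 316] [283.1 298.5]
scene [ 423  191   48  107 1399] [446.4 259.3]
scene [218 208  25  19 429] [229.7 216.4]
scene [ 275  271   46   51 1571] [295. 296.]
```

View pics/side6.png

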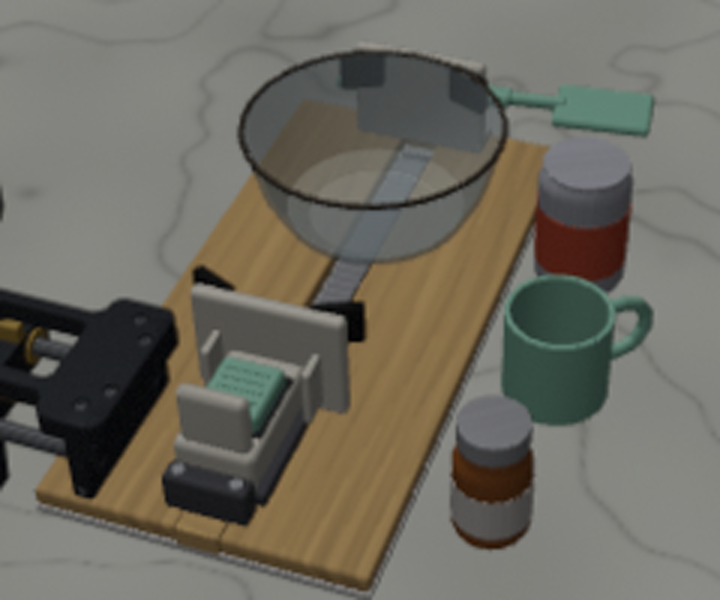

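View pics/scene6.png

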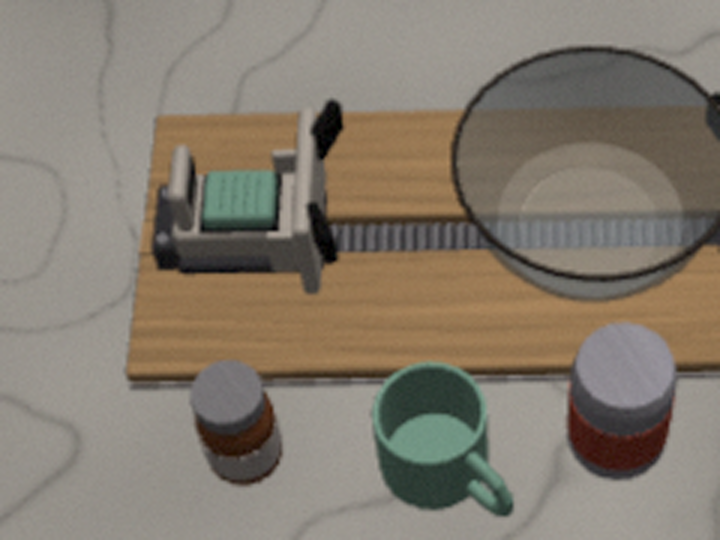

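View pics/diff_scene.png

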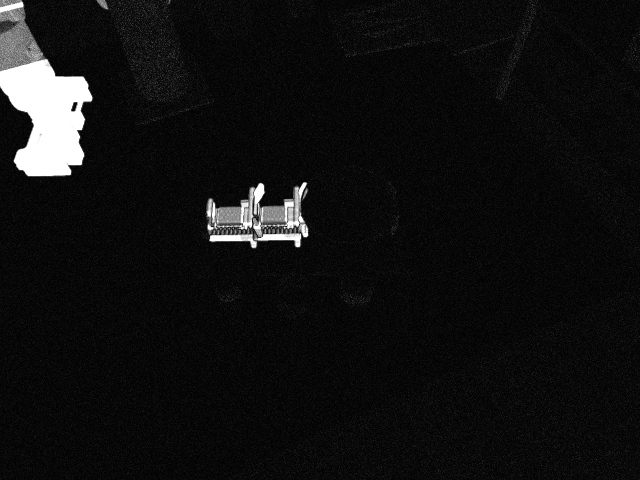

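Only the jaw (and the arm) changed between the start and end pictures. The jaw rear sits against the end stop, and the bowl, jar, mug, tin and spatula are where they were. I compute the travel and hand in.

```bash
python3 - <<'E'
from h import *
_,e=pickle.load(open("v0.pkl","rb"))
S=e["scene"];Q=e["side"]
print("scene travel",np.linalg.norm(plane(S,(273.6,215.7),.072)-plane(S,(229.7,216.4),.072)))
from plant import finish_job, sensors
s=sensors.get_state(); print(np.abs(s["qd"]).max(),s["contact_force"])
E
```

```text
scene travel 0.08892120360194138
0.011497554233008312 [-0.00657138  0.44746968  0.49233352]
```

```bash
python3 -c "
from plant import finish_job
print(finish_job())"
```

```text
the job is handed in; nothing more can be done
None
```

The clamp is open: the sliding jaw is at the end stop, the bowl is still standing in place, and the job is handed in. I shut the gripper and pressed the mint-green button about 7 mm down (spring force 4.9 N). With it held down, I pushed the thumb stop back until the jaw met the end stop. Then I lifted straight off and drew the arm away.

**Jaw travel:** the scene camera gives about 89 mm (83 mm needed). At the end the push force rose to 13.6 N with no further motion, and the pictures show the jaw resting on the end stop.

**Force and time:** the highest force reading was about 14 N, against the 40 N limit. Readings were taken at the end of each move, so a brief peak in between would not show. The robot's clock was at about 7.7 s when I handed in.

**Other things:** comparing the start and end scene pictures, only the jaw and the arm changed. The bowl, jar, mug, tin and spatula stayed where they were, and the arm was clear with about 0.5 N of noise on the force sensor.

**Disagreements:** early on, points I picked in the side view lay 5–9 mm from the scene-view ones. A rough triangulation of the thumb stop across both views was 16 mm off, so I dropped it. I used the wrist camera, which agreed with the scene view to about 2 mm. No final check failed.

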